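Set a straightedge to two pins and weight it down

TASK

Slide the aluminium straightedge flat across the green cutting board, without lifting it, until its graduated edge touches both red-ringed brass pins at once, ready for a cut in the rubber sheet. Then stand the glass jar of valve caps upright on the red circle on top of the straightedge, so that its weight keeps the straightedge there, still touching both pins. Leave everything else where it lies.

Things in the scene. Friction and masses are not known exactly. Their poses are not given: they have to be found in the camera images.
- straightedge: Loose aluminium straightedge, 320 mm long, 50 wide, 15 thick, about 0.4 kg, flat on the board; slides under a sideways push of about 1.5 to 4 N. Origin: centre of its underside. x points across its width to the graduated long edge (25 mm from the origin; black ticks on top), which at the start faces the pins; y along its length; z up. Red circle, 44 mm wide, in the middle of its top, 15 mm above the origin.
- pin_a: Fixed brass pin, 8 mm diameter, standing 10 mm up from the board's top, in a flat red ring 21 mm across; it is the one towards the board's +y side. Origin: centre of its foot, on the board's top. When the straightedge touches a pin, the pin's axis lies 29 mm from the straightedge's middle line.
- pin_b: The second fixed brass pin, like pin_a, towards the board's -y side, about 170 to 230 mm from pin_a. The line through the pins may be askew to the board.
- board: Fixed green cutting board, 300 mm (x) by 400 mm (y), 8 mm thick, lying on the tiles, with a flush black rubber sheet on it. Origin: centre of its underside; its top is 8 mm above. x points from the straightedge's start towards the pins.
- jar: Loose closed glass spice jar of brass valve caps with a black lid, standing upright on the tiles to the left or right of the board: 44 mm diameter, 93 mm tall in all, glass up to 75 mm, lid (43 mm diameter) above; about 0.25 kg. Origin: centre of its underside, z up.
- tin: Bystander: round blue patch tin with steel lid, 66 mm diameter, 32 mm tall, on the tiles on the other side of the board from the jar. Origin: centre of its underside.
- lever0: Bystander: green plastic tire lever, about 125 mm long (x), 20 mm wide, 10 mm high, flat on the tiles right of the board. Origin: under its middle.
- lever1: Bystander: second green tire lever, like lever0, beside it.
- lever2: Bystander: third green tire lever, like lever0, beside lever1.
- rasp: Bystander: black plastic rasp, 160 mm long (x), 24 mm wide, 22 mm high, on the tiles left of the board. Origin: under its middle.
- core_remover: Bystander: stainless valve core remover, about 75 mm long (x) with a 34 mm cross grip, 12 mm high, lying on the far part of the board beyond the pins. Origin: underside, near its middle.

How it is judged (in metres and radians):
On the way, in this order (a step that is already met when the one before it is completed fails the run):
1. the graduated edge of the straightedge touches both pins, flat on the board and still, the jar not yet on it (x of pin_a in the frame of straightedge between 0.025 and 0.0315 m and x of pin_b in the frame of straightedge between 0.025 and 0.0315 m and y of pin_a in the frame of straightedge below 0.16 m and y of pin_b in the frame of straightedge above -0.16 m and z of straightedge in the frame of board below 0.011 m and angle between straightedge's own z axis and vertical below 0.05 rad and linear speed of straightedge below 0.01 m/s and horizontal distance between jar and straightedge above 0.06 m), for 0.2 s.
2. the jar stands upright on the red circle (horizontal distance between jar and straightedge below 0.012 m and z of jar in the frame of straightedge between 0.012 and 0.018 m and angle between jar's own z axis and vertical below 0.08 rad and linear speed of jar below 0.01 m/s), for 0.2 s.
At the end, for the whole second after the job is handed in: The straightedge lies flat and still on the board with both pins at its graduated edge (gap to each under 2.5 mm, both within its length); the jar, released, stands upright and still on its top, centred within 12 mm of the red circle's centre (all of step 2 and x of pin_a in the frame of straightedge between 0.025 and 0.0315 m and x of pin_b in the frame of straightedge between 0.025 and 0.0315 m and y of pin_a in the frame of straightedge below 0.16 m and y of pin_b in the frame of straightedge above -0.16 m and z of straightedge in the frame of board below 0.011 m and angle between straightedge's own z axis and vertical below 0.05 rad and linear speed of straightedge below 0.01 m/s and contact force between the fingers and jar below 0.05 N); the robot touches nothing.
It fails at once if the straightedge is lifted off the board or tipped (more than 10 mm, or 0.15 rad) (z of straightedge in the frame of board above 0.018 m or angle between straightedge's own z axis and vertical above 0.15 rad).
It fails at once if the jar is tipped by more than 0.6 rad (angle between jar's own z axis and vertical above 0.6 rad).
It fails at once if a bystander is moved by more than 30 mm (distance of any of tin, lever0, lever1, lever2, rasp, core_remover from where it was at the start of the episode above 0.03 m).
It also fails if it takes over 64 s, if anything falls off the work surface, if the arm or the gripper's body presses on something with over 40 N, if the wrist force passes 120 N, or if a joint passes its speed limit or range.

ROBOT

A 7-joint arm with a two-finger parallel gripper is mounted at the origin on the work surface. World frame = base frame: x ahead of the robot, y to its left, z up, the work surface at z = 0. Lengths are in m, angles in degrees, forces in N, time in s.
With the tool pointing down it reaches from about 0.4 to 0.85 m from the base axis. Payload 10.4 kg.
Tool frame: the origin (TCP) lies at the very end of the fingers, on their centre line; the grasp point (between the pads) lies 19 mm behind it; z points along the fingers, x is the direction in which the jaws open and shut, and the axes are right-handed (so a half turn about z gives the same grasp; the last joint's range is limited). The gripper opens to 85 mm and grips with 20 to 120 N. Pads are 22 mm wide; open, the fingers measure 114 mm over their backs; the gripper's body (76 mm by 85 mm) begins 54 mm behind the grasp point. The pads swing forward as they close: fully open they stand 13 mm farther back than shut.
Start: joints at [64.481, 19.034, -3.707, 83.658, 1.238, 77.344, -5.071], TCP at [0.256, -0.57, 0.231] pointing down, gripper open.
Joint ranges: [-148.97, 148.97], [-28.65, 121.19], [-84.17, 76.75], [9.2, 138.47], [-72.65, 252.65], [3.7, 117.97], [-149.18, 149.18]. Speed limits (degrees/s): [127.2, 127.2, 159.86, 159.86, 180, 180, 180].

INTERFACE

Orientations are given as a 3x3 rotation matrix whose columns are the frame's x, y, z axes.
In Python, from bench import state, read_camera, bot, recognise, mark_of gives the robot as it stands.
- The arm moves only by the tool servo_tool, never from a script. Its argument "moves" is a list of rows, each a list of 3 entries, a list of its own where there are three numbers: the opening, from 0 (shut) to 1 (fully open), then the shift along the tool's x, y, z in cm, then the turn about the tool's z in rad. In form: [[jaw, [dx, dy, dz], twist], ...]. A call has 1 to 12 rows; each row shifts and turns the pose as measured when the row begins, along the tool's axes as they then stand; what a row does not reach is not made up. A row lasts 1/12 s, in which the tool goes at most 41.7 mm and 7.16 degrees, less where a joint would pass 70% of its speed; a pose out of reach is approached as far as the arm can. A call is refused whole if a number of a shift passes 4.17 or a number of a turn 0.125, either way. A call with a gripper value outside its range is refused whole. The fingers move at their own pace and stop on an object; the grip force is fixed at half the most. Time passes only in rows, so rows that do not move let the fingers close. It gives the time, the measured TCP pose, the force and the opening at its end, in the units of the state.
- state(): the state, without advancing time (a new reading comes with each control period).
- read_camera(name): name is "scene" or "side" or "wrist"; returns a dict with "image" (420x560x3 uint8, blue, green, red), "range_z" (420x560 float32, m along the optical axis (not along the pixel's ray), 0 where there is no reading), "mtx" (3x3 intrinsics, pixels), "T" (4x4, takes a point from camera to world coordinates). Camera axes: x right, y down, z forward; pixel columns grow to the right and rows downward; lengths in m; the calibration is good to about 2 mm. A picture is of the moment at which its call begins.
- bot.close_job(): hands the job in, once; it reports no verdict.
Trained networks look in the newest picture that a camera, given by its name, has taken for a name from the list of things; names that differ only in an ending like _2 or _b are one class to them, and where a whole thing is asked for, a point or a joint stands for the part that bears it (a point fixed in the world has none). Each returns a list of dicts, best first, with "conf" (0 to 1); they miss things now and then, are a little off and sometimes report something else, mostly with a low value. They report only what shows in the picture. A call takes as long as a camera call.
- recognise(name, camera): "extent" ([left, top, right, bottom] in pixels, round what is visible of it).
- mark_of(name, camera): "centre" ([row, column] in pixels: a listed point, or the origin of a listed thing).
The state is a dict: "time_s": time; "joint_positions": joint angles; "qd": joint speeds; "joint_efforts": joint torques, N m; "tcp_pos": TCP position; "tool_rot": TCP orientation; "wrist_force": force on the tool from outside, world axes, zero at the start; "moment": the same for the moment, N m; "width": finger opening in m.
Only numpy, scipy, OpenCV 4.12 (cv2) and the standard library are available. Lean on these libraries where they do the work, as an engineer would, in place of code of your own. Each camera call takes 0.05 s, during which the arm holds its last target.

## Working session

There is one attempt and no reset: what is moved stays moved. The work goes in short steps, Python scripts to look and compute and a tool call to move; the robot and the scene stay as the last step left them, time stands still between calls to the robot, and variables do not carry over. Pictures are saved under pics/ and viewed, and the job is handed in when it is done.

Besides the shell and the picture viewer there is one more tool, called after ">>>" as a command line: name --argument value ..., lists and objects as JSON in quotes. servo_tool: Moves the arm, as the interface text tells. Its arguments: {"type":"object","properties":{"moves":{"type":"array"}},"required":["moves"]}

```bash
mkdir -p pics; ls
python3 - <<'E'
from bench import state, read_camera
import cv2,numpy as np,pickle
s=state();print({k:np.round(v,3).tolist() for k,v in s.items()})
for n in("scene","side","wrist"):
    d=read_camera(n);cv2.imwrite(f"pics/{n}0.png",d["image"]);pickle.dump(d,open(f"{n}0.pkl","wb"));print(n,np.round(d["T"],3).tolist(),d["mtx"].tolist())
E
```

```text
pics
{'time_s': 0.0, 'joint_positions': [64.481, 19.072, -3.707, 83.708, 1.238, 77.345, -5.07], 'qd': [-0.055, -0.019, 0.034, 0.097, -0.005, -0.11, 0.063], 'joint_efforts': [-0.001, -62.544, 0.048, -39.161, 0.016, 0.01, -0.0], 'tcp_pos': [0.256, -0.57, 0.23], 'tool_rot': [[0.41, -0.912, -0.001], [-0.912, -0.41, 0.001], [-0.001, 0.0, -1.0]], 'wrist_force': [-0.35, 0.196, -0.221], 'moment': [-0.052, -0.062, 0.021], 'width': 0.085}
scene [[0.694, 0.525, -0.492, 1.27], [0.72, -0.488, 0.494, -0.683], [0.02, -0.697, -0.717, 1.028], [0.0, 0.0, 0.0, 1.0]] [[530.629094428568, 0.0, 281.09099201457883], [0.0, 530.629094428568, 206.6893028664509], [0.0, 0.0, 1.0]]
side [[-0.996, -0.059, 0.063, 0.521], [-0.086, 0.787, -0.611, 0.555], [-0.014, -0.614, -0.789, 0.741], [0.0, 0.0, 0.0, 1.0]] [[385.8774574497768, 0.0, 284.8576275803073], [0.0, 385.8774574497768, 207.98521399356804], [0.0, 0.0, 1.0]]
wrist [[0.411, -0.867, -0.282, 0.328], [-0.912, -0.391, -0.125, -0.539], [-0.001, 0.308, -0.951, 0.373], [0.0, 0.0, 0.0, 1.0]] [[310.4018725487322, 0.0, 271.3568997466991], [0.0, 310.4018725487322, 209.45527282662138], [0.0, 0.0, 1.0]]
```

View pics/scene0.png

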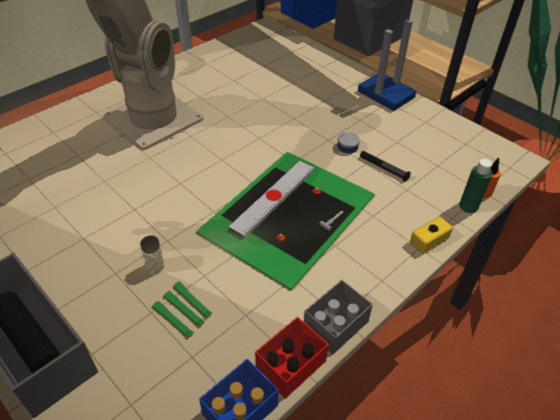

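View pics/side0.png

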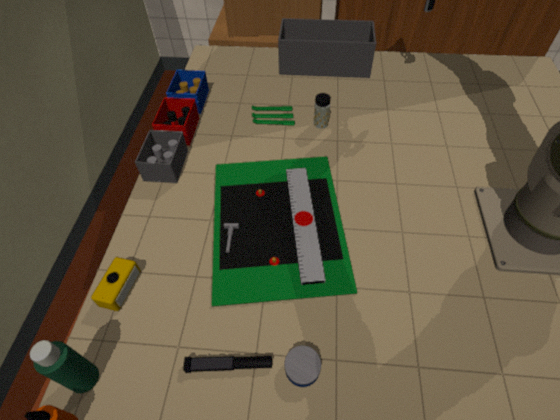

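Run:
```python
from bench import recognise, mark_of
for c in("scene","side"):
  for n in["straightedge","pin_a","pin_b","board","jar","tin","core_remover","rasp","lever0"]:
    print(c,n,[(np_['conf'],[round(float(v)) for v in np_['centre']]) for np_ in mark_of(n,c)[:3]],[(round(np_['conf'],2),[round(float(v)) for v in np_['extent']]) for np_ in recognise(n,c)[:3]])
```

```text
scene straightedge [(0.62, [197, 272])] [(0.57, [230, 157, 314, 238]), (0.21, [323, 211, 342, 230])]
scene pin_a [(0.47, [192, 318]), (0.46, [238, 282]), (0.19, [146, 347])] []
scene pin_b [(0.47, [192, 318]), (0.46, [238, 282]), (0.19, [146, 347])] []
scene board [(0.57, [215, 288]), (0.57, [307, 186])] [(0.67, [194, 156, 374, 289])]
scene jar [(0.58, [271, 155]), (0.31, [309, 185])] [(0.79, [142, 238, 165, 276])]
scene tin [(0.71, [147, 348]), (0.32, [325, 174])] [(0.67, [338, 129, 362, 153])]
scene core_remover [(0.53, [218, 336])] [(0.61, [320, 213, 343, 234]), (0.44, [164, 288, 204, 325])]
scene rasp [(0.94, [170, 385])] [(0.76, [361, 151, 408, 184])]
scene lever0 [(0.57, [301, 190]), (0.54, [307, 184])] [(0.91, [169, 283, 210, 315]), (0.67, [164, 290, 207, 322]), (0.62, [152, 305, 192, 334])]
side straightedge [(0.92, [224, 303])] [(0.55, [285, 169, 329, 285])]
side pin_a [(0.49, [261, 271]), (0.46, [193, 259]), (0.37, [368, 233])] [(0.58, [268, 258, 279, 265])]
side pin_b [(0.49, [261, 271]), (0.46, [193, 259]), (0.37, [368, 233])] [(0.58, [268, 258, 279, 265])]
side board [] [(0.69, [212, 155, 356, 306])]
side jar [(0.74, [122, 322])] [(0.68, [314, 91, 331, 130]), (0.23, [249, 120, 296, 122])]
side tin [(0.85, [367, 302])] [(0.75, [182, 351, 272, 373]), (0.64, [284, 346, 321, 390])]
side core_remover [(0.63, [245, 230]), (0.59, [264, 271])] [(0.46, [222, 224, 237, 251])]
side rasp [] [(0.88, [186, 352, 270, 372])]
side lever0 [(0.66, [115, 271]), (0.65, [109, 271]), (0.61, [122, 272])] [(0.78, [254, 112, 292, 117]), (0.64, [252, 106, 290, 112]), (0.53, [250, 119, 295, 123])]
```

The pictures show the straightedge (side px: circle ~[303,218]), pins at ~[260,193] and [274,261], jar at [322,110] to the robot's right, and tin and rasp on the left. Next I measure them.

```bash
cat > h.py <<'E'
import cv2,numpy as np
def plane(d,uv,z):
    uv=np.atleast_2d(np.asarray(uv,float)); K=d["mtx"];T=d["T"]
    r=np.c_[(uv[:,0]-K[0,2])/K[0,0],(uv[:,1]-K[1,2])/K[1,1],np.ones(len(uv))]@T[:3,:3].T
    return T[:3,3]+r*((z-T[2,3])/r[:,2])[:,None]
def cloud(d):
    K=d["mtx"];T=d["T"];Z=d["range_z"];v,u=np.mgrid[:Z.shape[0],:Z.shape[1]]
    P=np.stack([(u-K[0,2])/K[0,0]*Z,(v-K[1,2])/K[1,1]*Z,Z],-1)@T[:3,:3].T+T[:3,3]
    P[Z==0]=np.nan;return P
def proj(d,p):
    T=d["T"];c=(np.atleast_2d(p)-T[:3,3])@T[:3,:3];q=c@d["mtx"].T;return q[:,:2]/q[:,2:]
E
python3 - <<'E'
from h import *
import pickle
for n in("scene","side"):
    d=pickle.load(open(f"{n}0.pkl","rb"));im=d["image"];hsv=cv2.cvtColor(im,cv2.COLOR_BGR2HSV);P=cloud(d)
    roi=np.zeros(im.shape[:2],bool)
    g=cv2.inRange(hsv,(45,120,40),(75,255,255))
    k,l,st,c=cv2.connectedComponentsWithStats(g);i=1+np.argmax(st[1:,4]);
    cn=cv2.findContours((l==i).astype(np.uint8),0,1)[0][0];h=cv2.convexHull(cn)
    bw=plane(d,h[:,0],0.008)[:,:2].astype(np.float32)
    print(n,"board",cv2.minAreaRect(bw), "z",np.nanmedian(P[l==i],0))
    inn=np.zeros_like(g);cv2.fillConvexPoly(inn,h,1)
    w=((hsv[...,1]<60)&(hsv[...,2]>120)|((hsv[...,0]<8)|(hsv[...,0]>172))&(hsv[...,1]>120)&(hsv[...,2]>80)) & (inn>0)
    k,l,st,c=cv2.connectedComponentsWithStats(cv2.morphologyEx(w.astype(np.uint8),cv2.MORPH_CLOSE,np.ones((3,3))));i=1+np.argmax(st[1:,4])
    ys,xs=np.nonzero(l==i);pw=plane(d,np.c_[xs,ys],.023)[:,:2].astype(np.float32)
    print(" se",cv2.minAreaRect(pw),"z",np.nanmedian(P[l==i][:,2]),len(xs))
    r=((hsv[...,0]<9)|(hsv[...,0]>171))&(hsv[...,1]>130)&(hsv[...,2]>60)&(inn>0)
    k,l,st,c=cv2.connectedComponentsWithStats(r.astype(np.uint8))
    for j in range(1,k):
        if st[j,4]>8:
            print(" red",st[j],c[j],plane(d,c[j],.008),plane(d,c[j],.023))
    for nm,(x0,y0,x1,y1) in dict(jar=dict(scene=(135,230,170,280),side=(308,88,336,134))[n]and (dict(scene=(135,230,170,280),side=(308,88,336,134))[n]),).items() if False else [("jar",dict(scene=(135,230,170,280),side=(308,88,336,134))[n])]:
        q=P[y0:y1,x0:x1].reshape(-1,3);q=q[q[:,2]>.012]
        print(" jar",len(q),np.nanmin(q,0),np.nanmax(q,0)); t=q[q[:,2]>.085];print(len(t),np.nanmin(t,0),np.nanmax(t,0),np.nanmean(t,0))
E
python3 -c "
import cv2
a=cv2.imread('pics/side0.png');cv2.imwrite('pics/sc.png',cv2.resize(a[80:310,200:360],None,fx=3,fy=2.6))
a=cv2.imread('pics/scene0.png');cv2.imwrite('pics/scc.png',cv2.resize(a[150:290,190:380],None,fx=4,fy=4))"
```

```text
scene board ((0.5975509881973267, 0.021664097905158997), (0.29810965061187744, 0.3990205228328705), 9.970404624938965) z [ 0.64894317 -0.08134966  0.00942756]
 se ((0.5343758463859558, 0.02627122402191162), (0.05097910761833191, 0.32046955823898315), 10.24294376373291) z 0.024473483427555842 1552
 red [312 188   9   6  35] [315.85714286 191.02857143] [[0.59205829 0.13346722 0.008     ]] [[0.60203368 0.12146148 0.023     ]]
 red [266 190  16  11 139] [273.34532374 194.84172662] [[0.52309024 0.03687608 0.008     ]] [[0.53408034 0.02629147 0.023     ]]
 red [276 235  10   6  41] [280.3902439  237.68292683] [[ 0.64787268 -0.05648146  0.008     ]] [[ 0.65702688 -0.06569252  0.023     ]]
 jar 638 [ 0.48141368 -0.36037413  0.01229602] [ 0.52936334 -0.31720576  0.09996735]
253 [ 0.48141368 -0.35956054  0.08500718] [ 0.52725395 -0.31720576  0.09996735] [ 0.50776926 -0.33914604  0.093582  ]
side board ((0.594684362411499, 0.026149243116378784), (0.2976377308368683, 0.398954838514328), 10.04419231414795) z [0.60352363 0.15521009 0.00855329]
 se ((0.5333881378173828, 0.02716381847858429), (0.04652373120188713, 0.3149842321872711), 10.36810302734375) z 0.023546739321626986 2231
 red [256 190   9   7  41] [260.07317073 193.24390244] [[ 0.64512107 -0.05341183  0.008     ]] [[ 0.64258138 -0.04096227  0.023     ]]
 red [295 211  18  15 214] [303.28504673 218.10747664] [[0.53389269 0.01495164 0.008     ]] [[0.53362925 0.02600218 0.023     ]]
 red [269 257  11   8  53] [274.01886792 260.98113208] [[0.59076596 0.13534914 0.008     ]] [[0.58933862 0.14393579 0.023     ]]
 jar 470 [ 0.48250106 -0.35905093  0.01242527] [ 0.52621555 -0.31178134  0.0959832 ]
148 [ 0.48494471 -0.35905093  0.08517081] [ 0.52408331 -0.31424876  0.0959832 ] [ 0.50441273 -0.33384488  0.09245895]
```

View pics/scc.png

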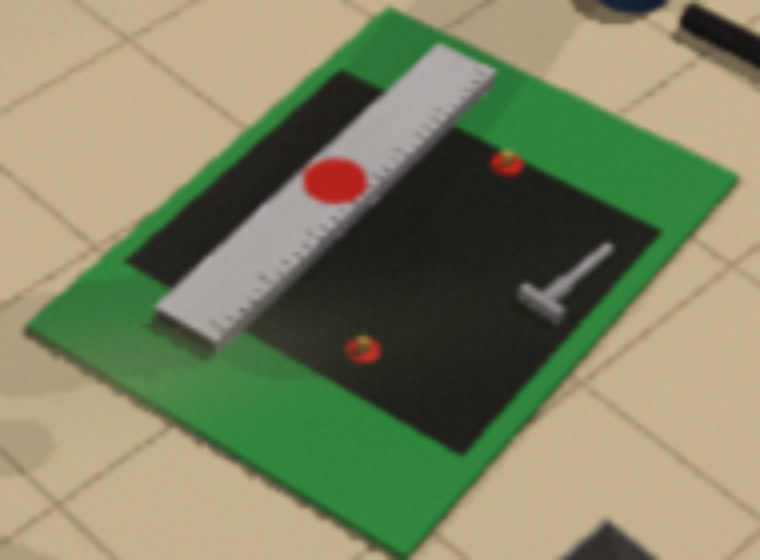

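View pics/wrist0.png

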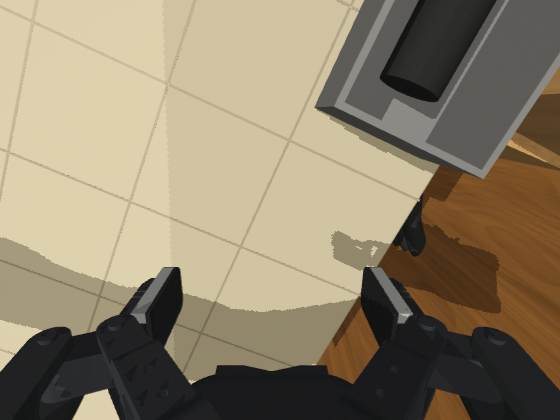

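>>> servo_tool --moves '[[0, [0, 0, 0], 0.12], [0, [0, 0, 0], 0.12], [0, [-3, -1.8, 0], 0], [0, [-3, -1.8, 0], 0], [0, [-3, -1.8, 0], 0], [0, [-3, -1.8, 0], 0], [0, [-3, -1.8, 0], 0], [0, [-3, -1.8, 0], 0], [0, [-3, -1.8, 0], 0], [0, [-3, -1.8, 0], 0], [0, [-3, -1.8, 0], 0], [0, [-3, -1.8, 0], 0]]'

```text
time_s: 2.95
tcp_pos: [0.3829, -0.2372, 0.2294]
tool_rot: [[0.156, -0.988, -0.002], [-0.988, -0.156, -0.005], [0.004, 0.003, -1.0]]
wrist_force: [0.8, -0.4, 0.2]
width: 0.0002
```

>>> servo_tool --moves '[[0, [-2.9, -1.7, 0], -0.02], [0, [-2.9, -1.7, 0], 0], [0, [-2.9, -1.7, 0], 0], [0, [-2.9, -1.7, 0], 0], [0, [-2.9, -1.7, 0], 0], [0, [-2.9, -1.7, 0], 0], [0, [-2.9, -1.7, 0], 0], [0, [-2.9, -1.7, 0], 0], [0, [-1, -0.5, 0], 0], [0, [0, 0, 2], 0], [0, [0, 0, 3], 0], [0, [0, 0, 0], 0]]'

```text
time_s: 3.95
tcp_pos: [0.485, 0.0502, 0.1811]
tool_rot: [[0.189, -0.982, 0.01], [-0.982, -0.189, -0.005], [0.007, -0.009, -1.0]]
wrist_force: [-1.2, -0.7, -0.8]
width: -0.0001
```

>>> servo_tool --moves '[[0, [1.5, 0.6, 0], 0.008], [0, [1.5, 0.5, 1], 0], [0, [0, 0, 3], 0], [0, [0, 0, 3], 0], [0, [0, 0, 3], 0], [0, [0, 0, 2.5], 0], [0, [0, 0, 1.5], 0], [0, [0, 0, 0], 0]]'

```text
time_s: 4.62
tcp_pos: [0.486, 0.0139, 0.0458]
tool_rot: [[0.177, -0.984, 0.019], [-0.984, -0.178, -0.008], [0.011, -0.017, -1.0]]
wrist_force: [-0.7, -0.2, 0.2]
width: -0.0004
```

Run:
```python
from bench import state, read_camera
import cv2
s=state();print(s['tcp_pos'],s['tool_rot'])
d=read_camera("side");cv2.imwrite("pics/s1.png",cv2.resize(d["image"][130:330,180:400],None,fx=3,fy=3))
```

```text
[0.48601294 0.01394249 0.04580958] [[ 0.17745634 -0.98394284  0.0191242 ]
 [-0.98406398 -0.17763399 -0.00801607]
 [ 0.01128447 -0.01739693 -0.99978498]]
```

View pics/s1.png

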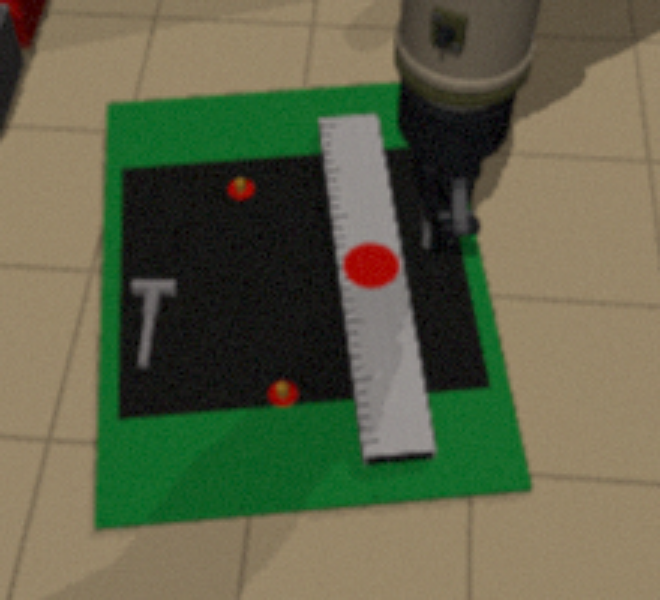

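>>> servo_tool --moves '[[0, [0, 0, 1.5], 0], [0, [0, 0, 1.2], 0], [0, [0, 0, 0.5], 0], [0, [0, 0, 0], 0]]'

```text
time_s: 5.0
tcp_pos: [0.4919, 0.0129, 0.0203]
tool_rot: [[0.175, -0.984, 0.028], [-0.984, -0.176, -0.009], [0.014, -0.026, -1.0]]
wrist_force: [0.3, 0.4, -0.1]
width: 0.0001
```

>>> servo_tool --moves '[[0, [0, 0, 0.8], 0], [0, [0, 0, 0.2], 0], [0, [0, -0.4, 0], 0], [0, [0, -0.4, 0], 0], [0, [0, -0.4, 0], 0]]'

```text
time_s: 5.42
tcp_pos: [0.5055, 0.0145, 0.0121]
tool_rot: [[0.175, -0.984, 0.029], [-0.984, -0.175, -0.011], [0.016, -0.027, -1.0]]
wrist_force: [-1.2, 0.2, -1.8]
width: -0.0002
```

>>> servo_tool --moves '[[0, [0, -0.5, 0], 0], [0, [0, -0.5, 0], -0.01], [0, [0, -0.5, 0], -0.01], [0, [0, -0.5, 0], -0.01], [0, [0, -0.5, 0], -0.01], [0, [0, 0, 0], 0]]'

```text
time_s: 5.92
tcp_pos: [0.5332, 0.0198, 0.0128]
tool_rot: [[0.218, -0.975, 0.028], [-0.976, -0.219, -0.011], [0.017, -0.025, -1.0]]
wrist_force: [-0.4, -1.2, 0.3]
width: 0.0001
```

```bash
cat > look.py <<'E'
from h import *
from bench import read_camera,state
import sys
A=np.array([.5914,.1344]);B=np.array([.6465,-.0549])
for n in sys.argv[2:]:
    d=read_camera(n);im=d["image"];hsv=cv2.cvtColor(im,cv2.COLOR_BGR2HSV)
    o=im[130:330,180:400] if n=="side" else im[130:300,180:400]
    cv2.imwrite(f"pics/{n}{sys.argv[1]}.png",cv2.resize(o,None,fx=3,fy=3))
    c=np.array([[.45,-.2,.023],[.75,-.2,.023],[.75,.25,.023],[.45,.25,.023]])
    inn=np.zeros(im.shape[:2],np.uint8);cv2.fillConvexPoly(inn,proj(d,c).astype(int),1)
    red=((hsv[...,0]<9)|(hsv[...,0]>171))&(hsv[...,1]>130)&(hsv[...,2]>60)&(inn>0)
    P=cloud(d)
    w=((hsv[...,1]<60)&(hsv[...,2]>110)&(inn>0))
    k,l,st,ce=cv2.connectedComponentsWithStats(w.astype(np.uint8));i=1+np.argmax(st[1:,4])
    k2,l2,st2,ce2=cv2.connectedComponentsWithStats(red.astype(np.uint8))
    for j in range(1,k2):
        if st2[j,4]>20: print(n,"red",st2[j,4],plane(d,ce2[j],.008)[0,:2].round(4),plane(d,ce2[j],.023)[0,:2].round(4))
    m=cv2.morphologyEx(((l==i)|(l2==1+np.argmax(st2[1:,4]))).astype(np.uint8),cv2.MORPH_CLOSE,np.ones((3,3)))
    ys,xs=np.nonzero(m);r=cv2.minAreaRect(plane(d,np.c_[xs,ys],.023)[:,:2].astype(np.float32))
    print(n,"se",r)
    a=r[2] if r[1][0]<r[1][1] else r[2]-90
    a=np.radians(a);C=np.array(r[0]);X=np.array([np.cos(a),np.sin(a)]);Y=np.array([-X[1],X[0]])
    print(" C",C.round(4),"deg",np.degrees(a).round(2),"pins x,y:",[( (p-C)@X*1000,(p-C)@Y*1000) for p in(A,B)])
E
python3 look.py 2 side scene
```

```text
side red 41 [ 0.6451 -0.0534] [ 0.6426 -0.041 ]
side red 217 [0.5683 0.0224] [0.5674 0.0333]
side red 51 [0.5908 0.1357] [0.5893 0.1443]
side se ((0.5528790950775146, 0.10181412845849991), (0.05058737099170685, 0.1807563155889511), 11.330618858337402)
 C [0.5529 0.1018] deg 11.33 pins x,y: [(np.float64(44.172276256135405), np.float64(24.38255832594193)), (np.float64(61.0065658624578), np.float64(-172.05345337621634))]
scene red 35 [0.5921 0.1338] [0.602  0.1218]
scene red 140 [0.5574 0.0444] [0.5679 0.0337]
scene red 41 [ 0.6477 -0.0566] [ 0.6568 -0.0658]
scene se ((0.5695983171463013, 0.03331984579563141), (0.05129924789071083, 0.32243528962135315), 11.517565727233887)
 C [0.5696 0.0333] deg 11.52 pins x,y: [(np.float64(41.545181682153206), np.float64(94.69165131218841)), (np.float64(57.73844385604692), np.float64(-101.79824221968647))]
```

View pics/side2.png

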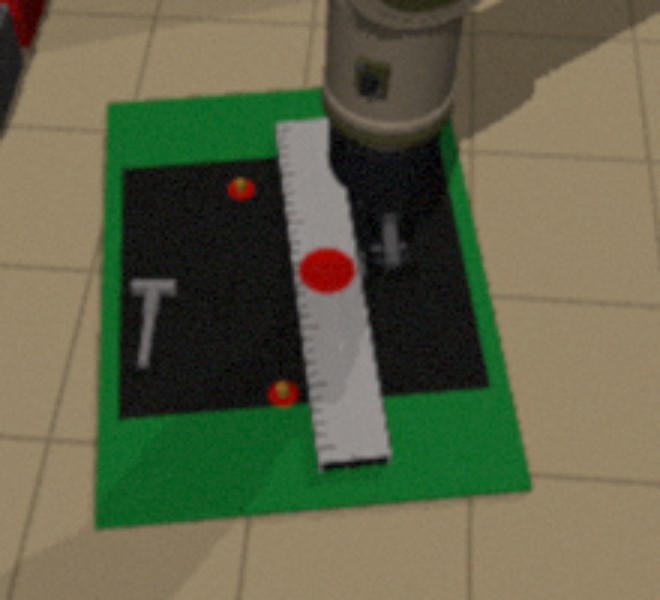

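>>> servo_tool --moves '[[0, [0, -0.4, 0], -0.01], [0, [0, -0.4, 0], -0.01], [0, [0, -0.4, 0], -0.02], [0, [0, -0.4, 0], -0.02], [0, [0, 0, 0], 0]]'

```text
time_s: 6.43
tcp_pos: [0.5487, 0.0234, 0.0131]
tool_rot: [[0.281, -0.959, 0.027], [-0.959, -0.282, -0.012], [0.019, -0.023, -1.0]]
wrist_force: [-0.6, 0.6, 0.1]
width: 0.0
```

```bash
python3 look.py 3 side scene
```

```text
side red 41 [ 0.6451 -0.0534] [ 0.6426 -0.041 ]
side red 218 [0.5841 0.027 ] [0.5828 0.0378]
side red 30 [0.5959 0.1377] [0.5944 0.1463]
side se ((0.5681685209274292, 0.10609890520572662), (0.04996278136968613, 0.18091222643852234), 12.520454406738281)
 C [0.5682 0.1061] deg 12.52 pins x,y: [(np.float64(28.814345305899884), np.float64(22.59174829547526)), (np.float64(41.566000504215246), np.float64(-174.1514734167435))]
scene red 22 [0.5965 0.1358] [0.6064 0.1237]
scene red 141 [0.5728 0.0491] [0.583  0.0384]
scene red 42 [ 0.6478 -0.0563] [ 0.657  -0.0655]
scene se ((0.5843520760536194, 0.037849053740501404), (0.05270392820239067, 0.3220674395561218), 12.230484962463379)
 C [0.5844 0.0378] deg 12.23 pins x,y: [(np.float64(27.341776642906716), np.float64(92.86649398770231)), (np.float64(41.088966294687914), np.float64(-103.80967329414693))]
```

View pics/scene3.png

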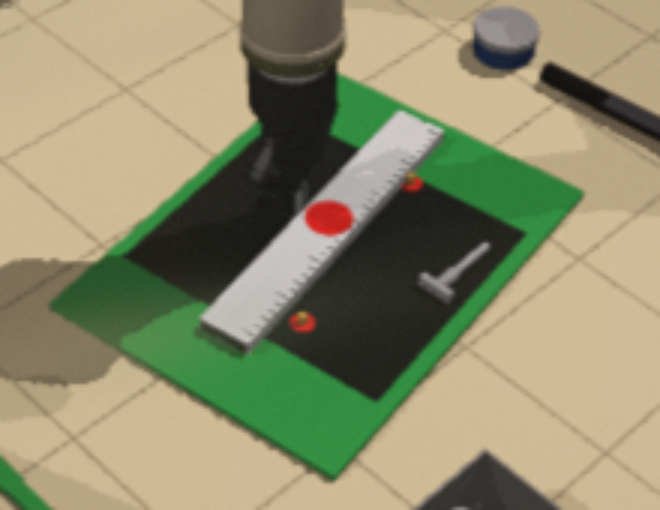

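>>> servo_tool --moves '[[0, [0, -0.3, 0], 0], [0, [0, -0.3, 0], 0], [0, [0, 0, 0], 0]]'

```text
time_s: 6.78
tcp_pos: [0.5519, 0.023, 0.0129]
tool_rot: [[0.278, -0.96, 0.022], [-0.96, -0.278, -0.015], [0.02, -0.017, -1.0]]
wrist_force: [0.5, -0.6, -0.4]
width: -0.0001
```

```bash
python3 look.py 4 side scene
```

```text
side red 40 [ 0.6453 -0.0532] [ 0.6428 -0.0408]
side red 216 [0.5868 0.0274] [0.5855 0.0382]
side red 30 [0.5954 0.138 ] [0.5939 0.1465]
side se ((0.569124162197113, 0.10606961697340012), (0.04962386190891266, 0.18128810822963715), 14.343578338623047)
 C [0.5691 0.1061] deg 14.34 pins x,y: [(np.float64(28.599900843977995), np.float64(21.92873055990735)), (np.float64(35.08588357745891), np.float64(-175.12058313588045))]
scene red 22 [0.5965 0.1352] [0.6064 0.1232]
scene red 142 [0.576  0.0491] [0.5862 0.0383]
scene red 38 [ 0.6483 -0.0563] [ 0.6575 -0.0655]
scene se ((0.5872274041175842, 0.03807982802391052), (0.05264681577682495, 0.32234281301498413), 13.923959732055664)
 C [0.5872 0.0381] deg 13.92 pins x,y: [(np.float64(27.227891710855353), np.float64(92.48582593502282)), (np.float64(35.15682283862361), np.float64(-104.5107020830392))]
```

>>> servo_tool --moves '[[0, [0, -0.3, 0], 0], [0, [0, -0.25, 0], 0], [0, [0, -0.25, 0], 0]]'

```text
time_s: 7.13
tcp_pos: [0.5546, 0.0225, 0.0124]
tool_rot: [[0.276, -0.961, 0.011], [-0.961, -0.276, -0.02], [0.022, -0.005, -1.0]]
wrist_force: [-13.7, -3.4, 11.3]
width: -0.0004
```

```bash
python3 look.py 5 side scene
```

```text
side red 31 [ 0.6481 -0.0519] [ 0.6455 -0.0395]
side red 218 [0.5889 0.0274] [0.5875 0.0382]
side red 31 [0.5954 0.1376] [0.5939 0.1462]
side se ((0.5700146555900574, 0.10571210831403732), (0.04922081157565117, 0.181043341755867), 15.416001319885254)
 C [0.57   0.1057] deg 15.42 pins x,y: [(np.float64(28.241894458013903), np.float64(21.97096908057985)), (np.float64(31.038722949860187), np.float64(-175.16522178854288))]
scene red 21 [0.5968 0.1343] [0.6067 0.1223]
scene red 142 [0.5779 0.0492] [0.5881 0.0384]
scene red 32 [ 0.6502 -0.0558] [ 0.6593 -0.065 ]
scene se ((0.5892743468284607, 0.03831182420253754), (0.0526142381131649, 0.3221334218978882), 15.15762710571289)
 C [0.5893 0.0383] deg 15.16 pins x,y: [(np.float64(27.176399294377944), np.float64(92.1894747293977)), (np.float64(30.862178191764595), np.float64(-104.93209951837349))]
```

>>> servo_tool --moves '[[0, [0, -0.25, -0.05], 0], [0, [0, -0.25, -0.05], 0]]'

```text
time_s: 7.4
tcp_pos: [0.5561, 0.0223, 0.0125]
tool_rot: [[0.275, -0.961, 0.004], [-0.961, -0.275, -0.023], [0.023, 0.003, -1.0]]
wrist_force: [-13.2, -2.6, 7.4]
width: -0.0001
```

```bash
python3 look.py 6 side scene
```

```text
side red 26 [ 0.6496 -0.0514] [ 0.6469 -0.039 ]
side red 218 [0.5906 0.0277] [0.5892 0.0384]
side red 29 [0.5954 0.1381] [0.5939 0.1466]
side se ((0.5706838369369507, 0.10558479279279709), (0.05005253106355667, 0.1814248412847519), 16.706096649169922)
 C [0.5707 0.1056] deg 16.71 pins x,y: [(np.float64(28.125063119440444), np.float64(21.643853699754562)), (np.float64(26.482758193417745), np.float64(-175.50533558219493))]
scene red 22 [0.5966 0.1348] [0.6065 0.1227]
scene red 139 [0.5792 0.0499] [0.5893 0.0391]
scene red 28 [ 0.6512 -0.0549] [ 0.6603 -0.0641]
scene se ((0.5904219746589661, 0.03816510736942291), (0.05311653017997742, 0.32187122106552124), 16.101757049560547)
 C [0.5904 0.0382] deg 16.1 pins x,y: [(np.float64(27.62983933579008), np.float64(92.1884107220904)), (np.float64(28.06706082886641), np.float64(-104.96713405757332))]
```

View pics/side6.png

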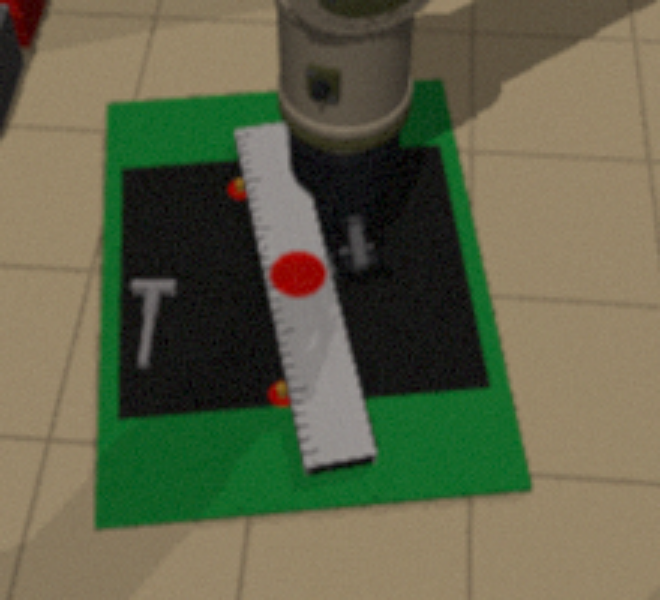

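>>> servo_tool --moves '[[0, [0, -0.25, -0.03], 0], [0, [0, -0.25, -0.03], 0], [0, [0, -0.1, 0], 0], [0, [0, -0.1, 0], 0]]'

```text
time_s: 7.83
tcp_pos: [0.5559, 0.0223, 0.0124]
tool_rot: [[0.274, -0.962, -0.012], [-0.961, -0.274, -0.029], [0.024, 0.019, -1.0]]
wrist_force: [-7.2, -2.2, 5.9]
width: 0.0
```

```bash
python3 look.py 7 side scene
```

```text
side red 25 [ 0.6494 -0.0515] [ 0.6467 -0.0391]
side red 218 [0.5906 0.0277] [0.5892 0.0384]
side red 30 [0.5953 0.1374] [0.5938 0.146 ]
side se ((0.570678174495697, 0.10560382157564163), (0.05005253106355667, 0.1814645677804947), 16.706096649169922)
 C [0.5707 0.1056] deg 16.71 pins x,y: [(np.float64(28.125016499590505), np.float64(21.624000346282525)), (np.float64(26.482711573567787), np.float64(-175.52518893566696))]
scene red 23 [0.5964 0.1352] [0.6063 0.1232]
scene red 139 [0.5792 0.0499] [0.5893 0.0391]
scene red 28 [ 0.6514 -0.0547] [ 0.6605 -0.064 ]
scene se ((0.5903919339179993, 0.038269177079200745), (0.05311653017997742, 0.3216545283794403), 16.101757049560547)
 C [0.5904 0.0383] deg 16.1 pins x,y: [(np.float64(27.62983847626497), np.float64(92.08009197666588)), (np.float64(28.067059969341297), np.float64(-105.07545280299782))]
```

>>> servo_tool --moves '[[0, [0, 0.8, -0.05], 0], [0, [0, 1.0, 0], 0], [0, [0, 1.5, 0], 0], [0, [0, 0, -2], 0], [0, [0, 0, -3.5], 0], [1, [0, 0, -3.5], 0], [1, [0, 0, -3.5], 0], [1, [0, 0, -3], 0], [1, [2, 0, 0], 0], [1, [3.5, 0, 0], 0], [1, [3.5, 0, 0], 0], [1, [3.5, 0, 0], 0]]'

```text
time_s: 8.93
tcp_pos: [0.5551, -0.0966, 0.1811]
tool_rot: [[0.29, -0.957, -0.001], [-0.957, -0.29, -0.027], [0.026, 0.008, -1.0]]
wrist_force: [0.8, -0.8, 0.7]
width: 0.0828
```

```bash
python3 look.py 8 side scene
python3 - <<'E'
from h import *
import pickle
d=pickle.load(open("side0.pkl","rb"));P=cloud(d).reshape(-1,3)
for lo,hi in((.03,.3),):
    m=(P[:,2]>lo)&(P[:,0]>.3)&(P[:,0]<.7)&(P[:,1]<-.38)&(P[:,1]>-.6)
    print(np.nanmax(P[m],0),np.nanmin(P[m],0))
E
```

```text
side red 26 [ 0.6496 -0.0514] [ 0.6469 -0.039 ]
side red 220 [0.5904 0.0275] [0.5889 0.0383]
side red 30 [0.5956 0.1379] [0.5941 0.1464]
side se ((0.570428192615509, 0.10550808161497116), (0.05005701258778572, 0.18141689896583557), 16.53244972229004)
 C [0.5704 0.1055] deg 16.53 pins x,y: [(np.float64(28.326242260324868), np.float64(21.729787213609427)), (np.float64(27.281446101769596), np.float64(-175.42347398434046))]
scene red 21 [0.5968 0.1343] [0.6067 0.1223]
scene red 138 [0.5791 0.0495] [0.5892 0.0387]
scene red 27 [ 0.6513 -0.0551] [ 0.6604 -0.0643]
scene se ((0.5906453728675842, 0.038339823484420776), (0.052802227437496185, 0.321641206741333), 16.044109344482422)
 C [0.5906 0.0383] deg 16.04 pins x,y: [(np.float64(27.274086469391406), np.float64(92.10999501451172)), (np.float64(27.909674233057753), np.float64(-105.04501006574148))]
[ 0.65085557 -0.57312697  0.12364243] [ 0.35106821 -0.59891178  0.03001175]
```

View pics/scene8.png

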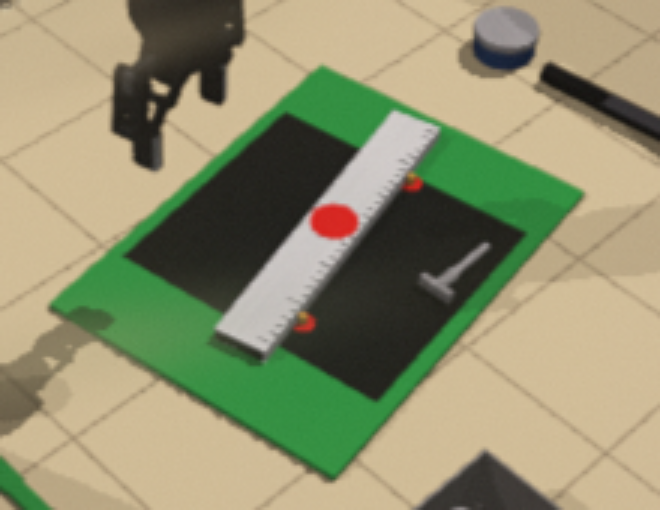

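>>> servo_tool --moves '[[1, [2.8, 1.5, 0], 0], [1, [2.8, 1.5, 0], 0], [1, [2.8, 1.5, 0], 0], [1, [2.8, 1.5, 0], 0], [1, [2.8, 1.5, 0], 0], [1, [2.8, 1.5, 0], 0], [1, [2.0, 1.0, 0], 0], [1, [0, 0, 0], 0], [1, [0, 0, 0], 0]]'

```text
time_s: 9.78
tcp_pos: [0.5074, -0.317, 0.186]
tool_rot: [[0.282, -0.959, 0.005], [-0.959, -0.282, -0.029], [0.03, 0.004, -1.0]]
wrist_force: [0.5, 0.5, 0.0]
width: 0.0856
```

Run:
```python
from h import *
from bench import read_camera,state,recognise
s=state();print(s['tcp_pos'],s['tool_rot'].tolist())
d=read_camera("wrist");cv2.imwrite("pics/w9.png",d["image"]);P=cloud(d)
q=P.reshape(-1,3);t=q[(q[:,2]>.085)&(q[:,2]<.1)&(abs(q[:,0]-.506)<.04)&(abs(q[:,1]+.336)<.04)]
print(len(t),t.min(0),t.max(0),np.median(t,0))
if len(t): print(cv2.minEnclosingCircle(t[:,:2].astype(np.float32)))
```

```text
[ 0.50738574 -0.31697892  0.18597391] [[0.28235166195201034, -0.9592981662927377, 0.004956525025579841], [-0.958857006292448, -0.28237321319670733, -0.02930204690549378], [0.02950898976282677, 0.0035208828947208247, -0.9995583139101085]]
2077 [ 0.4819952  -0.36169568  0.0850397 ] [ 0.52370975 -0.31958505  0.09520095] [ 0.5042646  -0.33992436  0.09311367]
((0.5026469230651855, -0.3405939042568207), 0.021430296823382378)
```

View pics/w9.png

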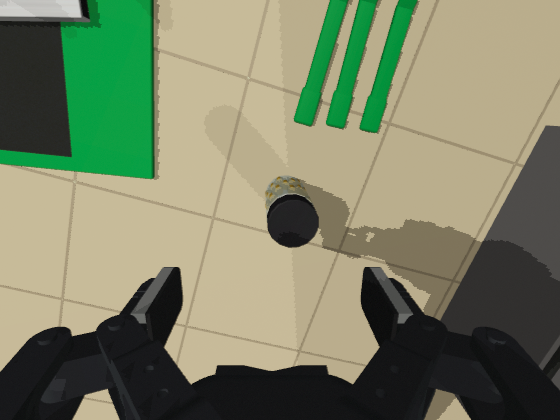

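>>> servo_tool --moves '[[1, [0.8, 0.5, 0], 0], [1, [0.7, 0.4, 1], 0], [1, [0, 0, 2.5], 0], [1, [0, 0, 2.5], 0], [1, [0, 0, 0], 0], [1, [0, 0, 0], 0]]'

```text
time_s: 10.33
tcp_pos: [0.5046, -0.3338, 0.1242]
tool_rot: [[0.289, -0.957, 0.008], [-0.957, -0.289, -0.03], [0.031, 0.001, -1.0]]
wrist_force: [0.4, -0.4, 0.5]
width: 0.0854
```

Run:
```python
from h import *
from bench import read_camera,state,recognise
s=state();print(s['tcp_pos'],s['tool_rot'].tolist())
d=read_camera("wrist");cv2.imwrite("pics/w10.png",d["image"]);P=cloud(d)
q=P.reshape(-1,3);t=q[(q[:,2]>.085)&(q[:,2]<.1)&(abs(q[:,0]-.506)<.04)&(abs(q[:,1]+.336)<.04)]
if len(t): print(len(t),cv2.minEnclosingCircle(t[:,:2].astype(np.float32)))
```

```text
[ 0.50455862 -0.33376828  0.12418503] [[0.2889182012798592, -0.9573194819250266, 0.008104473826810935], [-0.9568376940721871, -0.28903003397360033, -0.03038530341857629], [0.03143087927230751, 0.0010242011609236394, -0.9995054031070325]]
3574 ((0.5028274655342102, -0.34071600437164307), 0.021577686071395874)
```

>>> servo_tool --moves '[[1, [0.2, 0.2, 2], 0], [1, [0, 0, 2.5], 0], [1, [0, 0, 2.5], 0], [1, [0, 0, 1], 0], [1, [0, 0, 0], 0], [1, [0, 0, 0], 0]]'

```text
time_s: 10.88
tcp_pos: [0.5089, -0.3398, 0.0502]
tool_rot: [[0.291, -0.957, 0.017], [-0.956, -0.292, -0.036], [0.039, -0.006, -0.999]]
wrist_force: [-0.6, -0.2, 0.3]
width: 0.0857
```

>>> servo_tool --moves '[[1, [-0.3, 0.5, 0.8], 0], [1, [-0.1, 0.1, 0.6], 0], [1, [0, 0, 0], 0]]'

```text
time_s: 11.13
tcp_pos: [0.5039, -0.339, 0.0391]
tool_rot: [[0.291, -0.956, 0.022], [-0.956, -0.292, -0.039], [0.044, -0.01, -0.999]]
wrist_force: [1.4, 1.2, -0.2]
width: 0.0854
```

Close on the jar.

>>> servo_tool --moves '[[0.3, [0, 0, 0], 0], [0.3, [0, 0, 0], 0], [0.3, [0, 0, 0], 0], [0.3, [0, 0, 0], 0], [0.3, [0, 0, 0], 0], [0.3, [0, 0, 0], 0], [0.3, [0, 0, 0], 0], [0.3, [0, 0, 0], 0]]'

```text
time_s: 11.8
tcp_pos: [0.5046, -0.3393, 0.0414]
tool_rot: [[0.291, -0.956, 0.024], [-0.956, -0.292, -0.04], [0.045, -0.011, -0.999]]
wrist_force: [0.2, -0.1, -1.0]
width: 0.0427
```

Run:
```python
from bench import read_camera,state
import cv2
s=state();print(s['tcp_pos'],s['width'],s['wrist_force'])
d=read_camera("side");cv2.imwrite("pics/s11.png",cv2.resize(d["image"][30:180,230:400],None,fx=4,fy=4))
```

```text
[ 0.50460759 -0.33928005  0.04135207] 0.04267314052666091 [ 0.20708965 -0.1116894  -1.02875891]
```

View pics/s11.png

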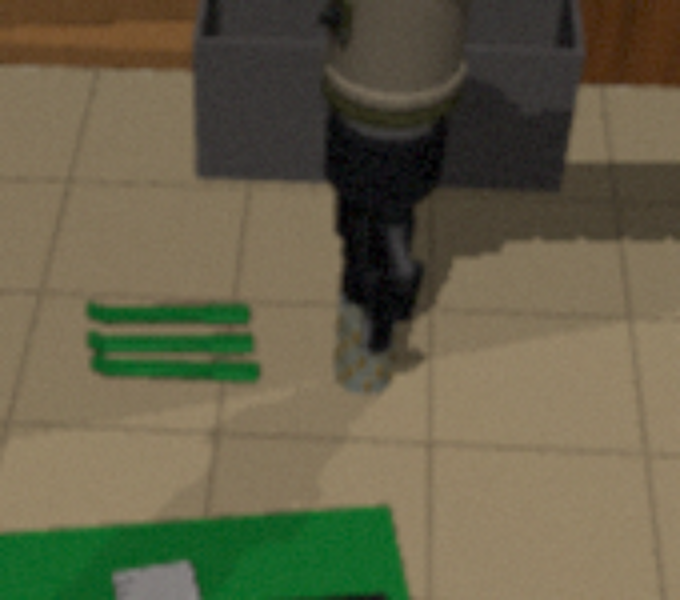

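>>> servo_tool --moves '[[0.3, [0, 0, -0.5], 0], [0.3, [0, 0, -1.5], 0], [0.3, [0, 0, -2], 0], [0.3, [0, 0, -2], 0], [0.3, [0, 0, -2], 0], [0.3, [0, 0, 0], 0], [0.3, [0, 0, 0], 0]]'

```text
time_s: 12.43
tcp_pos: [0.5005, -0.3347, 0.1228]
tool_rot: [[0.292, -0.956, 0.019], [-0.956, -0.292, -0.036], [0.04, -0.007, -0.999]]
wrist_force: [-0.8, -0.4, -3.7]
width: 0.0427
```

```bash
cat > jar.py <<'E'
from h import *
from bench import read_camera,state
import sys
s=state();print(s['tcp_pos'].round(4),s['width'].round(4) if hasattr(s['width'],'round') else s['width'])
R=s['tool_rot']; t=s['tcp_pos']
for n in("side","scene"):
    d=read_camera(n);u,v=proj(d,t)[0].astype(int)
    y0=max(v-75,0);x0=max(u-75,0)
    o=d["image"][y0:v+75,x0:u+75].copy();cv2.imwrite(f"pics/j{sys.argv[1]}{n}.png",cv2.resize(o,None,fx=4,fy=4,interpolation=cv2.INTER_CUBIC));print(n,"crop origin",x0,y0,"tcp px",u,v)
E
python3 jar.py 12
```

```text
[ 0.5005 -0.3347  0.1228] 0.042715861426382236
side crop origin 249 13 tcp px 324 88
scene crop origin 72 156 tcp px 147 231
```

View pics/j12side.png

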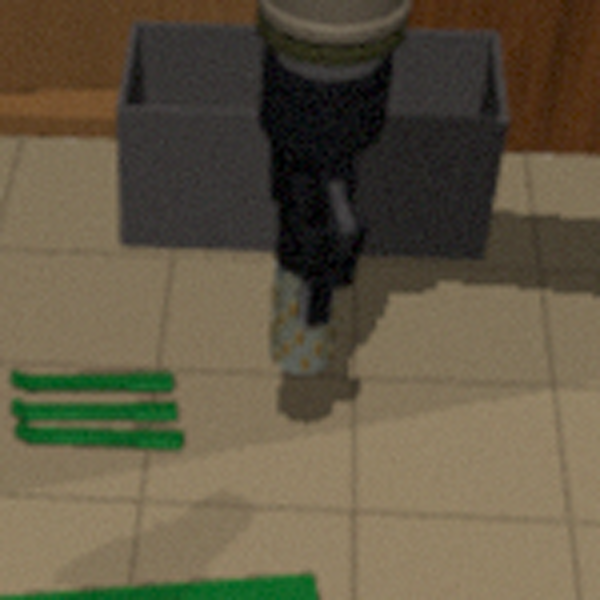

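View pics/j12scene.png

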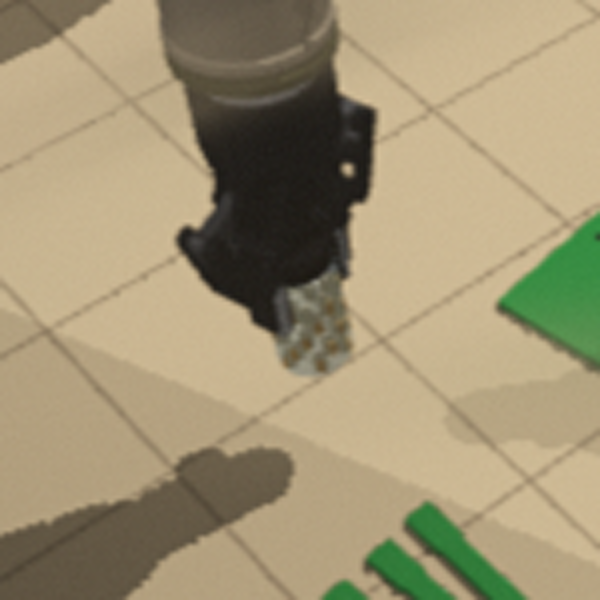

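>>> servo_tool --moves '[[0.3, [-1.5, -0.9, 0], 0], [0.3, [-2.5, -1.45, 0], 0], [0.3, [-2.5, -1.45, 0], 0], [0.3, [-2.5, -1.45, 0], 0], [0.3, [-2.5, -1.45, 0], 0], [0.3, [-2.5, -1.45, 0], 0], [0.3, [-2.5, -1.45, 0], 0], [0.3, [-2.5, -1.45, 0], 0], [0.3, [-2.5, -1.45, 0], 0], [0.3, [-2, -1.1, 0], 0], [0.3, [0, 0, 0], 0], [0.3, [0, 0, 0], 0]]'

```text
time_s: 13.53
tcp_pos: [0.5558, -0.0589, 0.0967]
tool_rot: [[0.288, -0.958, -0.003], [-0.957, -0.288, -0.029], [0.027, 0.011, -1.0]]
wrist_force: [-0.9, -0.8, -2.9]
width: 0.0429
```

>>> servo_tool --moves '[[0.3, [-1.8, -1.3, -0.3], 0], [0.3, [-2, -1.5, -0.2], 0], [0.3, [-2, -1.5, -0.2], 0], [0.3, [-1.2, -0.9, 0], 0], [0.3, [-0.5, -0.3, 0], 0], [0.3, [0, 0, 0], 0], [0.3, [0, 0, 0], 0]]'

```text
time_s: 14.12
tcp_pos: [0.5843, 0.0252, 0.0941]
tool_rot: [[0.281, -0.96, -0.014], [-0.959, -0.281, -0.03], [0.025, 0.022, -0.999]]
wrist_force: [-0.7, -0.5, -2.2]
width: 0.0429
```

```bash
python3 jar.py 13
```

```text
[0.5843 0.0252 0.0941] 0.04288316722181305
side crop origin 205 121 tcp px 280 196
scene crop origin 211 110 tcp px 286 185
```

View pics/j13side.png

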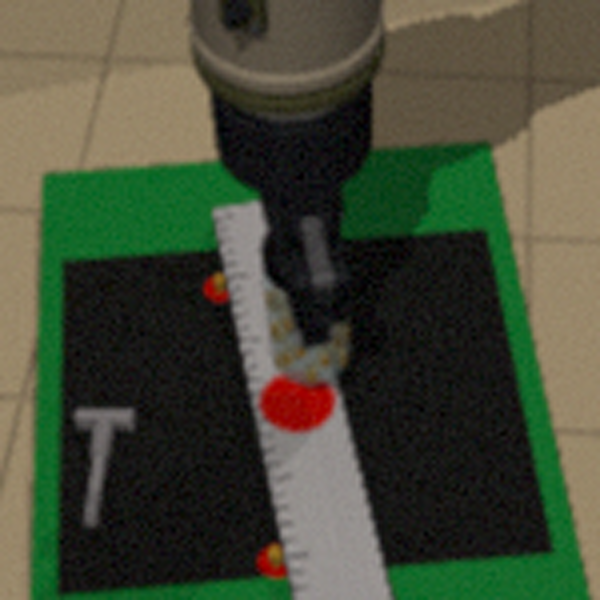

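View pics/j13scene.png

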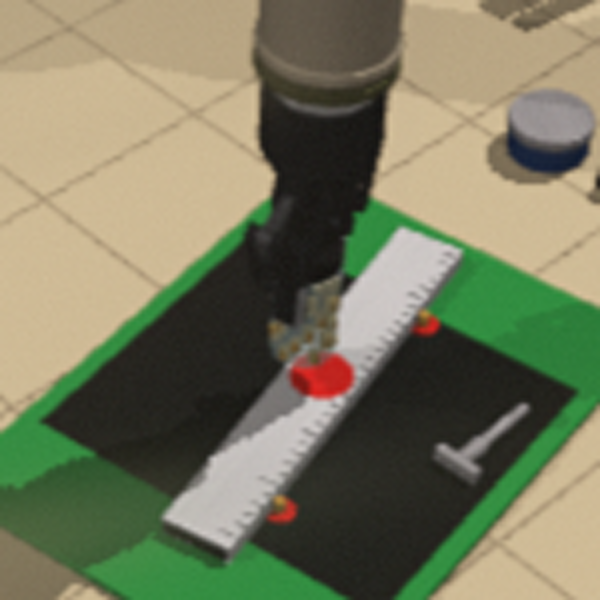

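```bash
cat > ov.py <<'E'
from h import *
from bench import read_camera,state
import sys
s=state();R=s['tool_rot'];t=s['tcp_pos'];dz=float(sys.argv[2]) if len(sys.argv)>2 else .0413
ax=R[:,2]; ax0=np.array([.024,-.040,-.999]) # tool axis at grasp = where jar was vertical
Rg=np.array([[.291,-.956,.024],[-.956,-.292,-.04],[.045,-.011,-.999]])
dn=R@(Rg.T@np.array([0,0,-1.]));c=t+dn*dz
print("tcp",t.round(4),"jar down axis",dn.round(3),"base",c.round(4))
a=np.cross(dn,[1,0,0]);a/=np.linalg.norm(a);b=np.cross(dn,a)
th=np.linspace(0,2*np.pi,60)
for n in("side","scene"):
    d=read_camera(n);im=cv2.resize(d["image"],None,fx=5,fy=5,interpolation=cv2.INTER_CUBIC)
    for h in(0,.03):
        p=c-dn*h+.022*(np.outer(np.cos(th),a)+np.outer(np.sin(th),b))
        cv2.polylines(im,[((proj(d,p)+.5)*5).astype(int)],True,(255,0,255),1)
    u,v=(proj(d,c)[0]*5).astype(int);cv2.imwrite(f"pics/o{sys.argv[1]}{n}.png",im[max(v-250,0):v+250,max(u-300,0):u+300])
E
python3 ov.py 13
```

```text
tcp [0.5843 0.0246 0.0943] jar down axis [-0.037  0.009 -0.999] base [0.5828 0.025  0.053 ]
```

View pics/o13side.png

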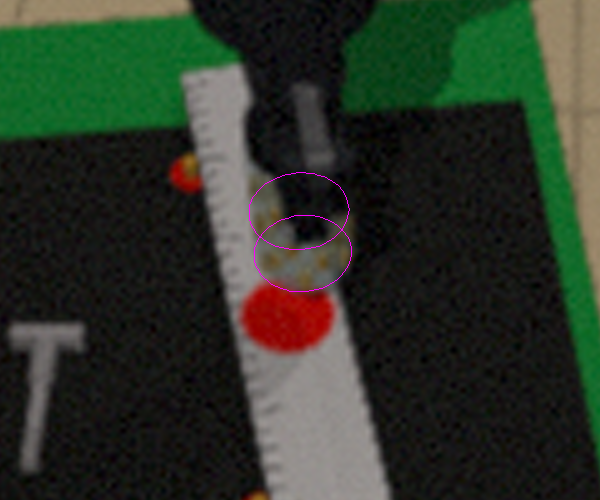

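View pics/o13scene.png

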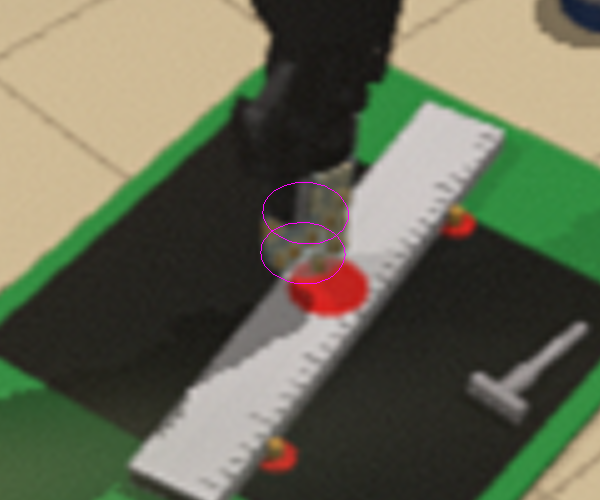

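>>> servo_tool --moves '[[0.3, [-0.6, -0.5, 0], 0], [0.3, [-0.6, -0.5, 0.3], 0], [0.3, [0, 0, 0.7], 0], [0.3, [0, 0, 0.7], 0], [0.3, [0, 0, 0], 0], [0.3, [0, 0, 0], 0]]'

```text
time_s: 14.82
tcp_pos: [0.5911, 0.0379, 0.0752]
tool_rot: [[0.278, -0.961, -0.013], [-0.96, -0.277, -0.031], [0.027, 0.021, -0.999]]
wrist_force: [-0.3, 0.1, -2.8]
width: 0.0428
```

```bash
python3 ov.py 14
```

```text
tcp [0.5911 0.0379 0.0752] jar down axis [-0.036  0.009 -0.999] base [0.5896 0.0382 0.034 ]
```

View pics/o14side.png

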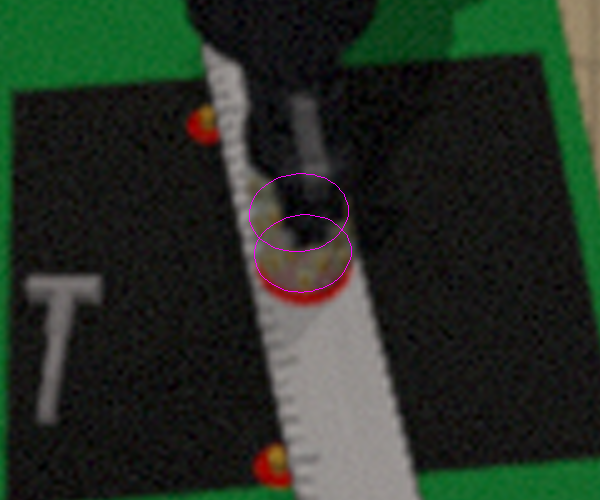

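View pics/o14scene.png

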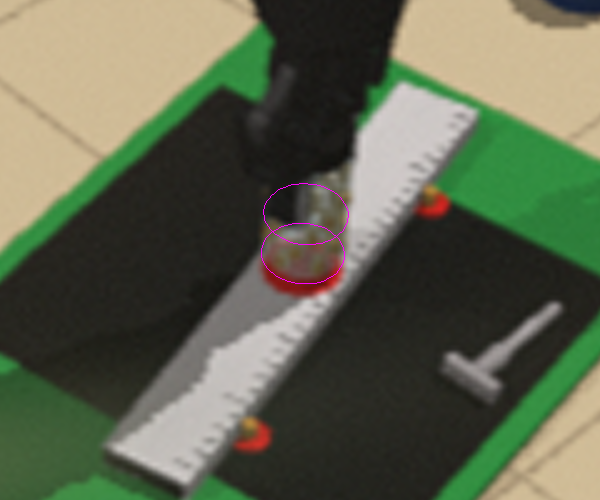

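>>> servo_tool --moves '[[0.3, [0, 0, 0.4], 0], [0.3, [0, 0, 0.4], 0], [0.3, [0, 0, 0], 0]]'

```text
time_s: 15.17
tcp_pos: [0.5913, 0.0371, 0.0673]
tool_rot: [[0.277, -0.961, -0.012], [-0.961, -0.276, -0.032], [0.027, 0.02, -0.999]]
wrist_force: [-0.4, 0.0, -3.4]
width: 0.043
```

>>> servo_tool --moves '[[0.3, [0, 0, 0.15], 0], [0.3, [0, 0, 0.15], 0]]'

```text
time_s: 15.33
tcp_pos: [0.5914, 0.0369, 0.0645]
tool_rot: [[0.277, -0.961, -0.011], [-0.961, -0.276, -0.032], [0.027, 0.02, -0.999]]
wrist_force: [-6.2, -0.2, 16.5]
width: 0.0431
```

>>> servo_tool --moves '[[0.3, [0, 0, -0.04], 0], [0.3, [0, 0, 0], 0]]'

```text
time_s: 15.5
tcp_pos: [0.5916, 0.037, 0.0651]
tool_rot: [[0.277, -0.961, -0.011], [-0.961, -0.276, -0.032], [0.027, 0.019, -0.999]]
wrist_force: [-0.1, 0.2, -3.0]
width: 0.0431
```

```bash
python3 look.py 15 scene; python3 ov.py 15
```

```text
scene red 21 [0.5968 0.1343] [0.6067 0.1223]
scene red 27 [ 0.6513 -0.0551] [ 0.6604 -0.0643]
scene se ((0.5995423197746277, 0.040970250964164734), (0.06993357092142105, 0.32171475887298584), 16.381895065307617)
 C [0.5995 0.041 ] deg 16.38 pins x,y: [(np.float64(18.5390011851646), np.float64(91.93324105712752)), (np.float64(18.012262628271166), np.float64(-105.22208488283454))]
tcp [0.5916 0.037  0.065 ] jar down axis [-0.034  0.008 -0.999] base [0.5902 0.0373 0.0237]
```

View pics/o15side.png

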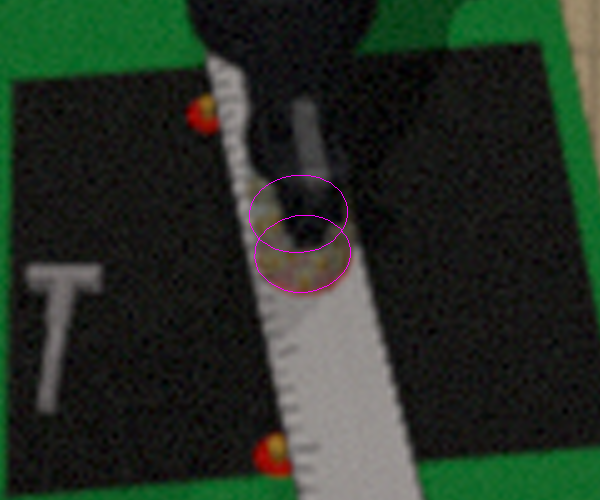

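>>> servo_tool --moves '[[0.52, [0, 0, 0.02], 0], [0.55, [0, 0, 0], 0], [0.6, [0, 0, 0], 0], [0.65, [0, 0, 0], 0], [0.75, [0, 0, 0], 0], [1, [0, 0, 0], 0], [1, [0, 0, 0], 0], [1, [0, 0, 0], 0], [1, [0, 0, 0], 0]]'

```text
time_s: 16.4
tcp_pos: [0.5929, 0.0371, 0.0662]
tool_rot: [[0.277, -0.961, -0.008], [-0.961, -0.276, -0.032], [0.028, 0.017, -0.999]]
wrist_force: [-0.4, 0.4, -0.3]
width: 0.0854
```

```bash
python3 jar.py 16
```

```text
[0.5929 0.0371 0.0662] 0.08536408281094403
side crop origin 201 133 tcp px 276 208
scene crop origin 217 117 tcp px 292 192
```

View pics/j16scene.png

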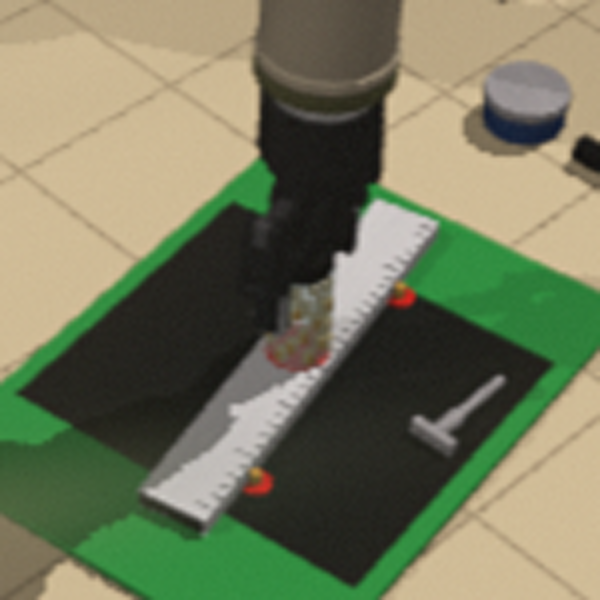

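>>> servo_tool --moves '[[1, [0, 0, -0.8], 0], [1, [0, 0, -1.5], 0], [1, [0, 0, -1.5], 0], [1, [0, 0, -2], 0], [1, [0, 0, -2], 0], [1, [0, 0, -3], 0], [1, [0, 0, -3], 0], [1, [0, 2, -2], 0], [1, [0, 3, 0], 0], [1, [0, 3, 0], 0], [1, [0, 3, 0], 0], [1, [0, 0, 0], 0]]'

```text
time_s: 17.5
tcp_pos: [0.4842, 0.0133, 0.239]
tool_rot: [[0.28, -0.96, -0.007], [-0.96, -0.28, -0.03], [0.027, 0.015, -1.0]]
wrist_force: [1.6, 0.1, -0.0]
width: 0.0852
```

```bash
python3 look.py 17 side scene
python3 - <<'E'
from h import *
from bench import read_camera,state
for n in("side","scene"):
    d=read_camera(n);q=cloud(d).reshape(-1,3)
    t=q[(q[:,2]>.108)&(q[:,2]<.122)&(abs(q[:,0]-.59)<.04)&(abs(q[:,1]-.038)<.04)]
    print(n,len(t),np.median(t,0),cv2.minEnclosingCircle(t[:,:2].astype(np.float32)) if len(t) else 0)
E
```

```text
side red 25 [ 0.6494 -0.0515] [ 0.6467 -0.0391]
side red 33 [0.5958 0.1375] [0.5943 0.1461]
side se ((0.5744792222976685, 0.11885882914066315), (0.06542232632637024, 0.15812483429908752), 16.53244972229004)
 C [0.5745 0.1189] deg 16.53 pins x,y: [(np.float64(20.643620865802465), np.float64(10.08373082146818)), (np.float64(19.598824707247196), np.float64(-187.0695303764817))]
scene red 21 [0.5968 0.1343] [0.6067 0.1223]
scene red 27 [ 0.6513 -0.0551] [ 0.6604 -0.0643]
scene se ((0.5996283292770386, 0.04091539978981018), (0.07133368402719498, 0.3216326832771301), 16.00790786743164)
 C [0.5996 0.0409] deg 16.01 pins x,y: [(np.float64(17.87098587963131), np.float64(92.12873462085761)), (np.float64(18.631142934589512), np.float64(-105.02582951918909))]
side 286 [0.58902372 0.04176197 0.11614345] ((0.5895175337791443, 0.0386623814702034), 0.022053536027669907)
scene 182 [0.59386455 0.03550685 0.1170362 ] ((0.5926839709281921, 0.03885040804743767), 0.0238825511187315)
```

View pics/scene17.png

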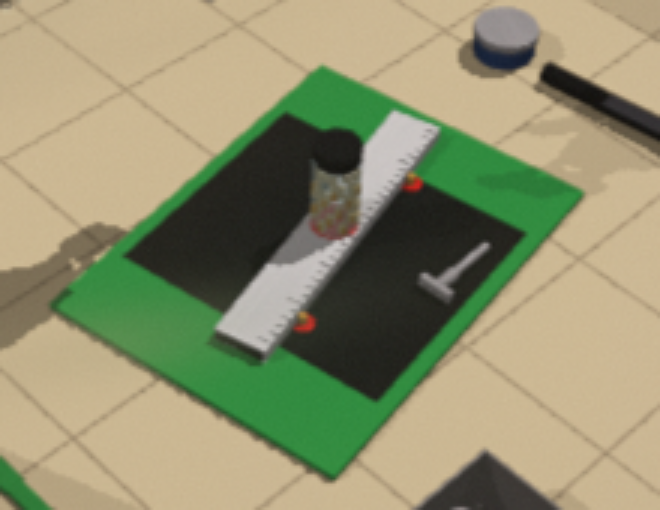

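View pics/side17.png

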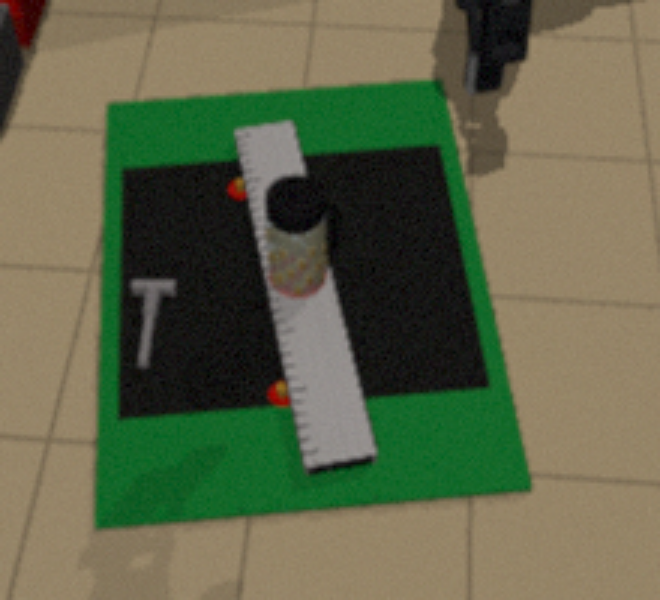

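The jar stands on the circle (scene px ~[333,225] in the crop), the straightedge still touches both pins, and the gripper is clear. Handing in.

```bash
python3 -c "
from bench import bot,state
print(bot.close_job());print(state()['time_s'])"
```

```text
the job is handed in; nothing more can be done
None
the job is handed in; nothing more can be done
```

I slid the straightedge against both pins with the shut fingers. I then stood the jar upright on the red circle, released it, backed the gripper clear, and handed the job in at about 18 s.

- **Straightedge against the pins:** Further pushes did not move it. With the fingers away, before the jar was placed, the pins measured 27.3 to 28.3 mm from its middle line, where 29 mm is true contact. That 1 to 2 mm shortfall is within camera accuracy. With the jar on it, the angle (16.0 and 16.5 degrees from the two cameras) and the visible pin rings were unchanged.
- **Disagreeing check:** After the jar was placed, my outline fit gave pin distances of only 18 to 21 mm. The jar's outline had merged with the straightedge's, so I relied on the angle and the ring images instead.
- **Jar:** The two cameras put the lid's centre about 1 and 4 mm from the circle's centre, against the 12 mm limit. The lid top was at about 0.116 m, as expected for a jar standing upright on the straightedge.
- **Bystanders:** The core remover showed no movement in the last pictures and nothing pushed the others. I did not measure their positions again at the end.

The hand-in reports no verdict.

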